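# Sort the tableware at the street-food plating table

## Task

Get the plating table ready for the next service by sorting the loose tableware: stand the two brown paper cups in the dark wooden caddy, one to a bay, stand the two white ramekins side by side in the small metal sheet pan, and lay the slate tile in the recess of the pale serving board, turned so that it sits flat and flush with the rim. Set each thing down close to its place rather than dropping it, let go of everything, and leave the salt and pepper shakers where they stand.

Things in the scene. Friction and masses are not known exactly. Their poses are not given: they have to be found in the camera images.
- cup1_mid (a point): Brown kraft paper cup, open at the top, standing upright and empty: 65 mm high, 52 mm across at the foot widening to 66 mm at the rim, 3 mm wall, about 30 g. The point is on its axis, half-way up (32.5 mm above its foot); z up. Either cup may go in either bay.
- cup2_mid (a point): Brown kraft paper cup, open at the top, standing upright and empty: 65 mm high, 52 mm across at the foot widening to 66 mm at the rim, 3 mm wall, about 30 g. The point is on its axis, half-way up (32.5 mm above its foot); z up. Either cup may go in either bay.
- ramekin1_mid (a point): White ceramic ramekin, open at the top, standing upright and empty: 42 mm high, 60 mm across with straight sides, 4 mm wall, about 110 g. The point is on its axis, half-way up (21 mm above its foot); z up.
- ramekin2_mid (a point): White ceramic ramekin, open at the top, standing upright and empty: 42 mm high, 60 mm across with straight sides, 4 mm wall, about 110 g. The point is on its axis, half-way up (21 mm above its foot); z up.
- slate_mid (a point): Dark slate serving tile lying flat on the table: 60 mm along its x, 100 mm along its y, 10 mm thick, about 160 g. The point is its centre (5 mm above its underside). It starts turned any way; half a turn makes no difference.
- caddy: Dark wooden cup caddy, fixed: an open box 100 mm along its x, 170 mm along its y, 25 mm high, walls and floor 6 mm thick, with one partition 6 mm thick across the middle that makes two bays, each 88 mm (x) by 76 mm (y), centred 41 mm to either side of the origin along y. The partition reaches no higher than the walls. Origin: centre of the underside, on the table; z up.
- pan: Small bright metal sheet pan, fixed: 110 mm along its x, 160 mm along its y, floor 3 mm thick, rim 3 mm thick with its top 14 to 16 mm above the table, no partition; two ramekins fit side by side along y, for example 40 mm to either side of the origin. Origin: centre of the underside, on the table; z up.
- board: Pale wooden serving board, fixed: 104 mm along its x, 166 mm along its y, 12 mm thick, with a rim 10 mm high on top (rim top 22 mm above the table) round a recess 76 mm (x) by 116 mm (y) whose floor is 12 mm above the table. In the middle of each long side (the sides at +x and -x) the rim has a 64 mm wide gap down to the recess floor, for the fingers that hold the tile by its long edges. Origin: centre of the underside, on the table; z up.
- salt_mid (a point): Salt shaker: yellow cylinder with a bright steel cap, 41 mm across, 82 mm high, 150 g, loose. The point is on its axis, half-way up (41 mm above the table). It stands between the trays and is to be left alone.
- pepper_mid (a point): Pepper shaker: red cylinder with a dark steel cap, 41 mm across, 82 mm high, 150 g, loose. The point is on its axis, half-way up (41 mm above the table). It stands between the trays and is to be left alone.

How it is judged:
At the end, for the whole second after the job is handed in: Cups upright on the caddy floor, one per bay; ramekins upright on the pan floor (both within 0.1 rad); slate flat in the recess, within 12 mm in x and y, 3 mm in height, 0.26 rad in yaw; all released and at rest; shakers within 20 mm of where they stood (x of cup1_mid in the frame of caddy between -0.026 and 0.026 m and y of cup1_mid in the frame of caddy between -0.062 and 0.062 m and z of cup1_mid in the frame of caddy between 0.0345 and 0.0425 m and angle between each of cup1_mid, cup2_mid, ramekin1_mid, ramekin2_mid's own z axis and vertical below 0.1 rad and linear speed of each of cup1, cup2, ramekin1, ramekin2, slate below 0.02 m/s and angular speed of each of cup1, cup2, ramekin1, ramekin2, slate below 0.2 rad/s and contact force between each of cup1, cup2, ramekin1, ramekin2, slate and the fingers below 0.05 N and x of cup2_mid in the frame of caddy between -0.026 and 0.026 m and y of cup2_mid in the frame of caddy between -0.062 and 0.062 m and z of cup2_mid in the frame of caddy between 0.0345 and 0.0425 m and x of ramekin1_mid in the frame of pan between -0.03 and 0.03 m and y of ramekin1_mid in the frame of pan between -0.055 and 0.055 m and z of ramekin1_mid in the frame of pan between 0.02 and 0.028 m and x of ramekin2_mid in the frame of pan between -0.03 and 0.03 m and y of ramekin2_mid in the frame of pan between -0.055 and 0.055 m and z of ramekin2_mid in the frame of pan between 0.02 and 0.028 m and x of slate_mid in the frame of board between -0.012 and 0.012 m and y of slate_mid in the frame of board between -0.012 and 0.012 m and z of slate_mid in the frame of board between 0.014 and 0.02 m and angle between slate_mid's own z axis and vertical below 0.05 rad and angle between the y axis of slate_mid and the y axis of board, either way round below 0.26 rad and distance of each of salt_mid, pepper_mid from where it was at the start of the episode below 0.02 m); the robot touches nothing.
It fails at once if a cup, a ramekin or the slate is let go while its underside is more than 50 mm above the table (dropped or thrown) ((height (world z) of cup1_mid above 0.0825 m and contact force between cup1 and the fingers below 0.01 N) or (height (world z) of cup2_mid above 0.0825 m and contact force between cup2 and the fingers below 0.01 N) or (height (world z) of ramekin1_mid above 0.071 m and contact force between ramekin1 and the fingers below 0.01 N) or (height (world z) of ramekin2_mid above 0.071 m and contact force between ramekin2 and the fingers below 0.01 N) or (height (world z) of slate_mid above 0.055 m and contact force between slate and the fingers below 0.01 N)).
It fails at once if a shaker is shifted by more than 20 mm or knocked over (distance of any of salt_mid, pepper_mid from where it was at the start of the episode above 0.02 m or angle between any of salt_mid, pepper_mid's own z axis and vertical above 0.4 rad).
It also fails if it takes over 106 s, if anything falls off the work surface, if the arm or the gripper's body presses on something with over 40 N, if the wrist force passes 120 N, or if a joint passes its speed limit or range.

## Robot

A 6-joint arm with a two-finger parallel gripper is mounted at the origin on the work surface. World frame = base frame: x ahead of the robot, y to its left, z up, the work surface at z = 0. Lengths are in m, angles in rad, forces in N, time in s.
With the tool pointing down it reaches from about 0.35 to 0.775 m from the base axis. Payload 7.3 kg.
Tool frame: the origin (TCP) lies at the very end of the fingers, on their centre line; the grasp point (between the pads) lies 19 mm behind it; z points along the fingers, y is the line along which they close (so a half turn about z gives the same grasp; the last joint's range is limited). The gripper opens to 92 mm and grips with 3 to 60 N. Pads are 19 mm wide; open, the fingers measure 130 mm over their backs; the gripper's body (75 mm by 190 mm) begins 47 mm behind the grasp point.
Start: joints at [1.054, 0.342, 1.524, -0, 1.275, -0.146], TCP at [0.19, 0.489, 0.227] pointing down, gripper open.
Joint ranges: [-2.53, 2.53], [-0.77, 2.02], [0.04, 2.7], [-1, 4.14], [0.28, 2.66], [-3.11, 3.11]. Speed limits (rad/s): [2.57, 2.57, 3.14, 3.14, 3.14, 3.14].

## Interface

Orientations are given as [roll, pitch, yaw] about the fixed x, y, z axes, in that order (R = Rz(yaw) Ry(pitch) Rx(roll)).
In Python, from cell import * gives the robot as it stands.
- The arm moves only by the tool step_arm, never from a script. Its argument "commands" is a list of rows, each a list of 7 numbers: the opening, from 0 (shut) to 1 (fully open), then the shift along the world's x, y, z in cm, then the turn, a rotation vector about the world's x, y, z in rad. A call has 1 to 5 rows; each row is the pose to reach, as a shift and turn from the pose commanded when the call began; what a row does not reach only later rows make up. A row lasts 1/12 s, in which the tool goes at most 41.7 mm and 7.16 degrees, less where a joint would pass 70% of its speed; a pose out of reach is approached as far as the arm can. A call with a gripper value outside its range is refused whole. The fingers move at their own pace and stop on an object; "grip_force" is the grip in N (left out, the last holds). Time passes only in rows, so rows that repeat a pose let the fingers close. It gives the time, the measured TCP pose, the force, the opening and the grip force at its end, in the units of the state.
- observe(): the state, without advancing time (a new reading comes with each control period).
- read_camera(name): name is "scene" or "side" or "wrist"; returns the picture (420x560x3 uint8, red, green, blue); there is no depth.
- camera_model(name): a dict with "vfov" (degrees; the focal length in pixels is half the picture's height over the tangent of half this angle, whatever the lens; pixels are square), "cx", "cy" (the principal point, pixels), "k1" (the pictures are not rectified: a ray, as slopes to the right and down, at radius r is drawn at 1 + k1 r^2 times it, then the intrinsics apply), "world_to_cam" (4x4, takes a point from world to camera coordinates). Camera axes: x right, y up, looking along -z (the intrinsics and any distortion apply to the point x, -y, -z); pixel columns grow to the right and rows downward; lengths in m; the calibration is good to about 2 mm. A picture is of the moment at which its call begins: read the wrist's pose just before it. camera_model takes no time and is no camera call; for the wrist camera it gives the pose at the moment of the call.
- hand_in(): hands the job in; it is judged then, once.
The state is a dict: "time": time; "qpos": joint angles; "qvel": joint speeds; "joint_efforts": joint torques, N m; "tool_pos": TCP position; "tool_rot": TCP orientation; "contact_force": force on the tool from outside, world axes, zero at the start; "torque": the same for the moment, N m; "opening": finger opening in m; "grip_force": force on a finger pad.
Only numpy, scipy, OpenCV 4.12 (cv2) and the standard library are available. Lean on these libraries where they do the work, as an engineer would, in place of code of your own. Each camera call takes 0.05 s, during which the arm holds its last target. There are 200 camera calls.

## Working session

There is one attempt and no reset: what is moved stays moved. The work goes in short steps, Python scripts to look and compute and a tool call to move; the robot and the scene stay as the last step left them, time stands still between calls to the robot, and variables do not carry over. Pictures are saved under pics/ and viewed, at most 14 in all, crops included, and the job is handed in when it is done.

Besides the shell and the picture viewer there is one more tool, called as a command line: name --pt "numbers of a row" for each row, then --argument value for the rest. step_arm: Moves the arm, as the interface text tells. Its arguments: {"type":"object","properties":{"commands":{"type":"array"},"grip_force":{"type":"number"}},"required":["commands"]}

```bash
mkdir -p pics; cat > h.py <<'E'
from cell import *
import numpy as np, cv2
def shot(n,f):
    im=read_camera(n); cv2.imwrite('pics/'+f,im[:,:,::-1]); return im
def K(m): 
    f=210/np.tan(np.radians(m['vfov'])/2); return f
def ray(m,u,v):
    f=K(m); d=np.array([(u-m['cx'])/f,(v-m['cy'])/f]); s=d.copy()
    for _ in range(30): s=d/(1+m['k1']*(s@s))
    W=np.linalg.inv(np.array(m['world_to_cam'])); 
    return W[:3,3], W[:3,:3]@np.array([s[0],-s[1],-1])
def at(m,u,v,z):
    o,d=ray(m,u,v); return (o+d*(z-o[2])/d[2])
def proj(m,p):
    c=(np.array(m['world_to_cam'])@np.append(p,1))[:3]; s=np.array([c[0],-c[1]])/-c[2]
    s=s*(1+m['k1']*(s@s)); f=K(m); return s[0]*f+m['cx'],s[1]*f+m['cy']
E
python3 - <<'E'
from h import *
for n in('scene','side','wrist'):
    shot(n,n+'0.png'); m=camera_model(n); print(n,m['vfov'],m['k1'],np.linalg.inv(np.array(m['world_to_cam'])).round(3).tolist())
s=observe();print(s['time'],s['tool_pos'],s['tool_rot'],s['opening'])
E
```

```text
scene 48.257388794454194 -0.011339564137336777 [[0.551, -0.532, 0.643, 1.241], [0.834, 0.331, -0.441, -0.533], [0.022, 0.779, 0.627, 0.812], [0.0, 0.0, 0.0, 1.0]]
side 45.0291422809636 -0.02806951937169795 [[0.877, 0.3, -0.376, 0.082], [-0.48, 0.58, -0.658, -0.768], [0.021, 0.758, 0.652, 0.809], [0.0, 0.0, 0.0, 1.0]]
wrist 63.324934346077264 -0.07528549016969754 [[0.361, -0.9, -0.245, 0.124], [0.932, 0.349, 0.096, 0.515], [-0.001, -0.263, 0.965, 0.383], [0.0, 0.0, 0.0, 1.0]]
0.15 [0.19008522 0.48906969 0.22620357] [-3.14045385e+00 -1.71991554e-04  2.77075562e+00] 0.09176691368598344
```

View pics/scene0.png

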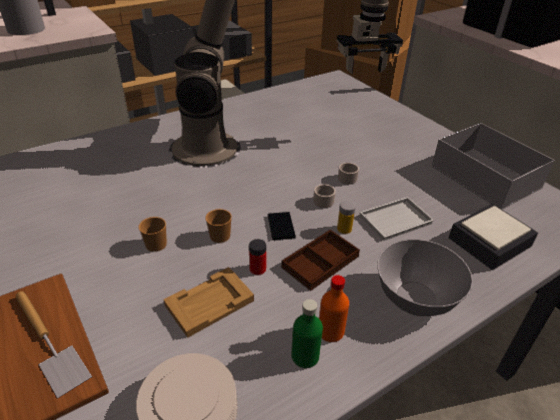

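View pics/side0.png

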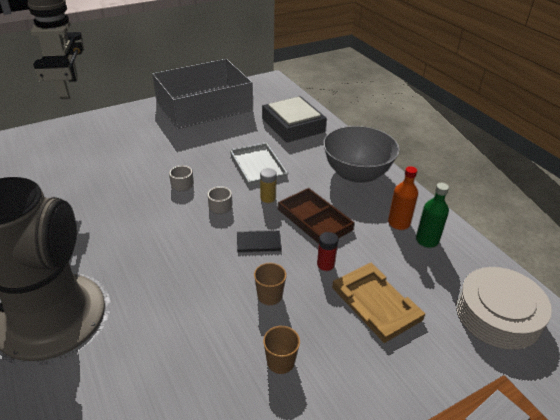

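The scene view shows cups at (154,234) and (219,226), ramekins at (324,196) and (348,173), and the slate at (281,225). The caddy is at (321,259), the pan at (397,218) and the board at (209,301). The shakers stand between the trays. I'll enlarge both views to read the corners.

```bash
python3 - <<'E'
import cv2
a=cv2.imread('pics/scene0.png')[155:335,130:440];cv2.imwrite('pics/sc.png',cv2.resize(a,None,fx=2.5,fy=2.5,interpolation=2))
a=cv2.imread('pics/side0.png')[140:380,155:435];cv2.imwrite('pics/sd.png',cv2.resize(a,None,fx=2.5,fy=2.5,interpolation=2))
E
```

```text
(no output)
```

View pics/sc.png

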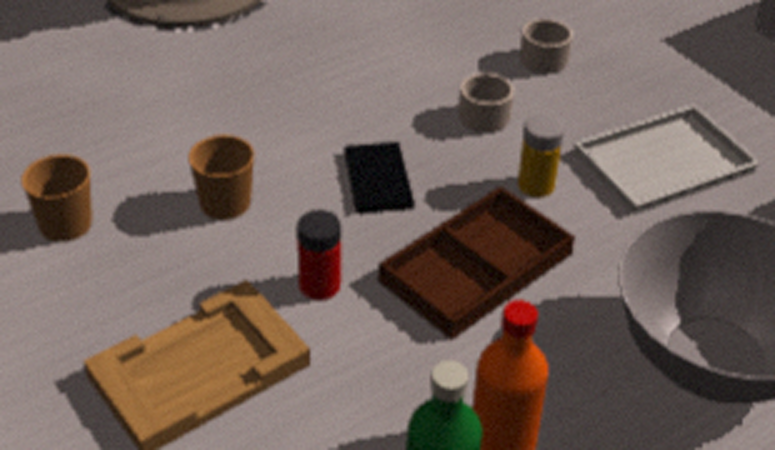

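View pics/sd.png

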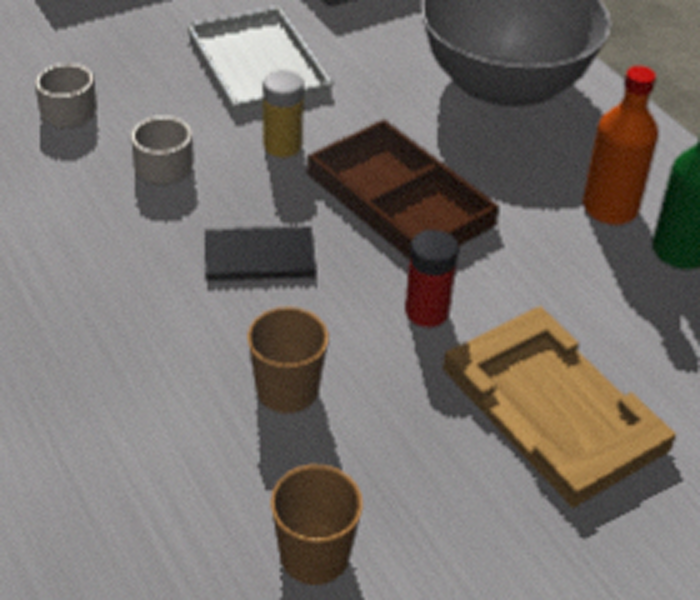

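The crops show all the rims and corners clearly. Next I turn them into world positions from both views and compare.

```bash
python3 - <<'E'
from h import *
M={'scene':camera_model('scene'),'side':camera_model('side')}
def g(n,p,z):
    o=(130,155) if n=='scene' else (155,140)
    return at(M[n],o[0]+p[0]/2.5,o[1]+p[1]/2.5,z)[:2]
for nm,z,a,b in [('cupA',.065,(222,157),(288,337)),('cupB',.065,(58,177),(316,505)),('ramN',.042,(486,95),(162,137)),('ramF',.042,(546,40),(66,87)),('salt',.082,(543,128),(284,82)),('pep',.082,(320,224),(434,243))]:
    print(nm,g('scene',a,z).round(3),g('side',b,z).round(3))
for nm,z,A,B in [('slate',.01,[(346,145),(400,142),(412,208),(358,210)],[(206,230),(313,228),(315,275),(207,276)]),
 ('caddy',.025,[(502,190),(573,240),(453,322),(381,268)],[(385,123),(497,209),(423,256),(308,160)]),
 ('pan',.015,[(692,109),(755,160),(640,207),(576,147)],[(190,27),(278,10),(330,85),(240,108)]),
 ('board',.022,[(245,286),(309,352),(149,440),(87,366)],[(540,310),(673,435),(573,493),(447,357)])]:
  for n,L in(('scene',A),('side',B)):
    P=np.array([g(n,p,z) for p in L]); r=cv2.minAreaRect((P*1000).astype(np.float32))
    e=[(np.linalg.norm(P[i]-P[i-1]).round(3),np.degrees(np.arctan2(*(P[i]-P[i-1])[::-1])).round(1)) for i in range(4)]
    print(nm,n,P.mean(0).round(3),e)
E
```

```text
cupA [ 0.42  -0.161] [ 0.413 -0.159]
cupB [ 0.363 -0.309] [ 0.355 -0.31 ]
ramN [0.453 0.145] [0.438 0.152]
ramF [0.404 0.27 ] [0.384 0.274]
salt [0.568 0.125] [0.561 0.13 ]
pep [ 0.57  -0.138] [ 0.565 -0.135]
slate scene [ 0.472 -0.008] [(np.float64(0.104), np.float64(154.6)), (np.float64(0.059), np.float64(63.1)), (np.float64(0.106), np.float64(-27.6)), (np.float64(0.055), np.float64(-119.0))]
slate side [ 0.464 -0.008] [(np.float64(0.062), np.float64(65.7)), (np.float64(0.1), np.float64(-25.8)), (np.float64(0.063), np.float64(-117.2)), (np.float64(0.097), np.float64(153.3))]
caddy scene [0.632 0.   ] [(np.float64(0.167), np.float64(99.3)), (np.float64(0.096), np.float64(8.0)), (np.float64(0.163), np.float64(-81.8)), (np.float64(0.093), np.float64(-169.2))]
caddy side [ 0.621 -0.001] [(np.float64(0.1), np.float64(9.6)), (np.float64(0.165), np.float64(-81.3)), (np.float64(0.1), np.float64(-167.1)), (np.float64(0.17), np.float64(98.9))]
pan scene [0.612 0.269] [(np.float64(0.157), np.float64(83.4)), (np.float64(0.101), np.float64(-4.1)), (np.float64(0.158), np.float64(-93.9)), (np.float64(0.109), np.float64(175.8))]
pan side [0.604 0.269] [(np.float64(0.165), np.float64(83.9)), (np.float64(0.107), np.float64(-7.3)), (np.float64(0.158), np.float64(-97.0)), (np.float64(0.104), np.float64(176.1))]
board scene [ 0.605 -0.282] [(np.float64(0.16), np.float64(94.1)), (np.float64(0.1), np.float64(5.4)), (np.float64(0.157), np.float64(-86.2)), (np.float64(0.1), np.float64(-172.8))]
board side [ 0.595 -0.282] [(np.float64(0.102), np.float64(4.5)), (np.float64(0.161), np.float64(-86.0)), (np.float64(0.105), np.float64(-176.1)), (np.float64(0.16), np.float64(93.1))]
```

Sizes and headings agree with the given dimensions, and the two views agree to about 1 cm. I'll go above the slate and look.

step_arm --pt "1 3.7 -2 -0.5 0 0 0" --pt "1 7 -6 -1 0 0 0" --pt "1 9 -10 -1.5 0 0 -0.05" --pt "1 9.3 -14 -2 0 0 -0.1" --pt "1 9.3 -17 -2.5 0 0 -0.1"

```text
time: 0.57
tool_pos: [0.2843, 0.3183, 0.2013]
tool_rot: [3.141, 0.001, 2.668]
contact_force: [0.4, -1.5, -0.4]
opening: 0.0916
grip_force: 0.0
```

step_arm --pt "1 9.3 -16.6 -2.5 0 0 0" --pt "1 9.3 -16.6 -2.5 0 0 0" --pt "1 9.3 -16.6 -2.5 0 0 0" --pt "1 9.3 -16.6 -2.5 0 0 0" --pt "1 9.3 -16.6 -2.5 0 0 0"

```text
time: 0.98
tool_pos: [0.3772, 0.1509, 0.1765]
tool_rot: [-3.141, 0.001, 2.669]
contact_force: [0.7, 0.4, -0.3]
opening: 0.0918
grip_force: 0.0
```

step_arm --pt "1 9.2 -16.1 -2.6 0 0 0" --pt "1 9.2 -16.1 -2.6 0 0 0" --pt "1 9.2 -16.1 -2.6 0 0 0" --pt "1 9.2 -16.1 -2.6 0 0 0" --pt "1 9.2 -16.1 -2.6 0 0 0"

```text
time: 1.4
tool_pos: [0.4699, -0.0109, 0.1501]
tool_rot: [-3.141, 0.001, 2.668]
contact_force: [-0.2, 0.7, 1.0]
opening: 0.0921
grip_force: 0.0
```

```bash
cat > look.py <<'E'
import sys
from h import *
s=observe();m=camera_model('wrist');shot('wrist',sys.argv[1])
import pickle;pickle.dump(m,open('pics/m.pkl','wb'))
print(s['time'],s['tool_pos'].round(4),s['tool_rot'].round(3),np.abs(s['qvel']).max().round(3),s['contact_force'])
print('tip px',proj(m,s['tool_pos']))
E
python3 look.py w1.png
```

```text
1.4 [ 0.4699 -0.0109  0.1501] [-3.141e+00  1.000e-03  2.668e+00] 0.368 [-0.19359779  0.68885924  0.9764277 ]
tip px (np.float64(276.0307074407234), np.float64(264.55736221909893))
```

View pics/w1.png

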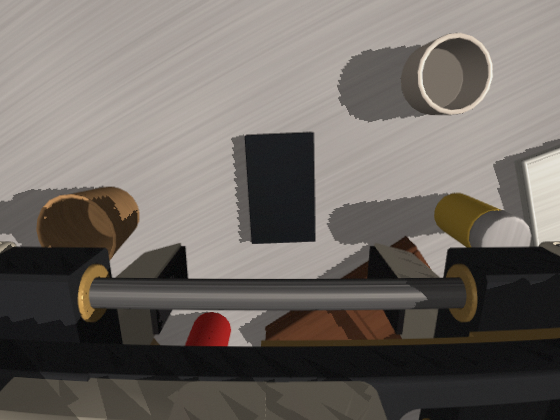

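The slate's top corners are at about (246,134), (314,133), (315,241) and (251,243). The near ramekin's rim is centred at (454,75), the nearer cup is at the left edge, and the shakers are clear of the fingers.

```bash
python3 - <<'E'
from h import *
import pickle;m=pickle.load(open('pics/m.pkl','rb'))
P=np.array([at(m,u,v,.01)[:2] for u,v in [(246,134),(314,133),(315,241),(251,243)]])
print(P.mean(0)); print([(np.linalg.norm(P[i]-P[i-1]).round(3),np.degrees(np.arctan2(*(P[i]-P[i-1])[::-1])).round(1)) for i in range(4)])
print('ram',at(m,454,75,.042),'cup',at(m,78,222,.065))
E
```

```text
[ 0.46412577 -0.00300987]
[(np.float64(0.099), np.float64(154.3)), (np.float64(0.058), np.float64(63.8)), (np.float64(0.098), np.float64(-24.9)), (np.float64(0.06), np.float64(-115.2))]
ram [0.43788492 0.1552971  0.042     ] cup [ 0.40459848 -0.14823057  0.065     ]
```

step_arm --pt "1 -0.6 0.6 -4 0 0 0.02" --pt "1 -0.6 0.6 -8 0 0 0.02" --pt "1 -0.6 0.6 -11 0 0 0.02" --pt "1 -0.6 0.6 -13 0 0 0.02" --pt "1 -0.6 0.6 -14.6 0 0 0.02"

```text
time: 1.87
tool_pos: [0.4608, -0.0007, 0.0027]
tool_rot: [-3.141, -0.003, 2.691]
contact_force: [-0.4, -0.3, -0.8]
opening: 0.0915
grip_force: 0.0
```

step_arm --pt "0.6 0 0 0 0 0 0" --pt "0.4 0 0 0 0 0 0" --pt "0.4 0 0 0 0 0 0" --pt "0.4 0 0 0 0 0 0" --pt "0.4 0 0 0 0 0 0" --grip_force 25

```text
time: 2.28
tool_pos: [0.4629, -0.0012, 0.006]
tool_rot: [3.141, 0.002, 2.691]
contact_force: [-1.0, -1.1, 0.7]
opening: 0.0632
grip_force: 0.8
```

step_arm --pt "0.4 0 0 0 0 0 0" --pt "0.4 0 0 0 0 0 0" --pt "0.4 0 0 0 0 0 0" --pt "0.4 0 0 0 0 0 0" --pt "0.4 0 0 0 0 0 0"

```text
time: 2.7
tool_pos: [0.4628, -0.0012, 0.0058]
tool_rot: [3.141, 0.002, 2.691]
contact_force: [-1.1, -0.8, 7.4]
opening: 0.059
grip_force: 25.0
```

step_arm --pt "0.4 0 0 1 0 0 0" --pt "0.4 0 0 4 0 0 0" --pt "0.4 0 0 8 0 0 0" --pt "0.4 0 0 12 0 0 0" --pt "0.4 0 0 13 0 0 0"

```text
time: 3.12
tool_pos: [0.4648, -0.0014, 0.1404]
tool_rot: [3.139, 0.009, 2.691]
contact_force: [1.2, 0.1, -2.1]
opening: 0.0597
grip_force: 25.0
```

step_arm --pt "0.4 1 -3 0 0 0 -0.1" --pt "0.4 2.5 -6 0 0 0 -0.2" --pt "0.4 4 -9 0 0 0 -0.3" --pt "0.4 5.5 -12 0 0 0 -0.4" --pt "0.4 7 -15 0 0 0 -0.5"

```text
time: 3.53
tool_pos: [0.5324, -0.1524, 0.135]
tool_rot: [3.141, -0.0, 2.186]
contact_force: [-0.5, 0.7, -1.6]
opening: 0.0592
grip_force: 25.0
```

step_arm --pt "0.4 1 -2 0 0 0 -0.1" --pt "0.4 2.5 -5 0 0 0 -0.2" --pt "0.4 4 -8 0 0 0 -0.3" --pt "0.4 5.4 -11 0 0 0 -0.42" --pt "0.4 6.4 -13 0 0 0 -0.54"

```text
time: 3.95
tool_pos: [0.5966, -0.2838, 0.1345]
tool_rot: [3.141, 0.001, 1.644]
contact_force: [0.5, 0.4, -2.0]
opening: 0.0594
grip_force: 25.0
```

step_arm --pt "0.4 0 0 -1 0 0 0" --pt "0.4 0 0 -1 0 0 0" --pt "0.4 0 0 -1 0 0 0" --pt "0.4 0 0 -1 0 0 0"

```text
time: 4.28
tool_pos: [0.5957, -0.2798, 0.1247]
tool_rot: [-3.141, -0.001, 1.653]
contact_force: [0.1, 0.0, -1.0]
opening: 0.0597
grip_force: 25.0
```

```bash
python3 look.py w2.png
```

```text
4.2833 [ 0.5957 -0.2798  0.1247] [-3.141e+00 -1.000e-03  1.653e+00] 0.011 [ 0.10917464  0.02984104 -0.97555922]
tip px (np.float64(277.0395766507902), np.float64(265.2325617082005))
```

View pics/w2.png

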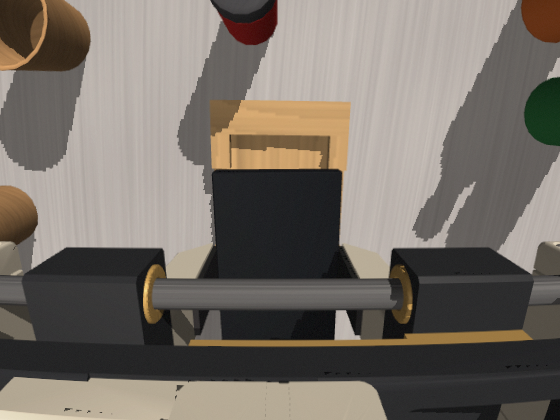

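The board's far corners are at (210,101) and (349,102), and the recess's far corners at (230,135) and (329,136). The tile's far edge runs from (214,171) to (340,170).

```bash
python3 - <<'E'
from h import *
import pickle;m=pickle.load(open('pics/m.pkl','rb'))
def e(a,b,z,back):
    A,B=at(m,*a,z)[:2],at(m,*b,z)[:2];d=B-A;L=np.linalg.norm(d);d/=L
    n=np.array([d[1],-d[0]]); print(L.round(4),np.degrees(np.arctan2(d[1],d[0])).round(1),((A+B)/2+n*back).round(4))
e((210,101),(349,102),.022,.083); e((230,135),(329,136),.022,.058); e((214,171),(340,170),.129,.05)
E
```

```text
0.1022 4.4 [ 0.5968 -0.279 ]
0.0743 4.2 [ 0.5968 -0.2788]
0.0571 5.2 [ 0.5962 -0.2814]
```

step_arm --pt "0.4 0.1 0.2 -3 0 0 -0.01" --pt "0.4 0.1 0.2 -6 0 0 -0.01" --pt "0.4 0.1 0.2 -8.5 0 0 -0.01" --pt "0.4 0.1 0.2 -9.7 0 0 -0.01" --pt "0.4 0.1 0.2 -10 0 0 -0.01"

```text
time: 4.75
tool_pos: [0.596, -0.2776, 0.0227]
tool_rot: [-3.138, -0.003, 1.642]
contact_force: [-1.0, -0.3, -1.5]
opening: 0.0592
grip_force: 25.0
```

step_arm --pt "0.4 0 0 -0.2 0 0 0" --pt "0.4 0 0 -0.4 0 0 0" --pt "0.4 0 0 -0.6 0 0 0" --pt "0.4 0 0 -0.6 0 0 0"

```text
time: 5.08
tool_pos: [0.5978, -0.2794, 0.02]
tool_rot: [3.14, 0.001, 1.641]
contact_force: [0.1, -0.7, -1.6]
opening: 0.0591
grip_force: 25.0
```

step_arm --pt "0.4 0 0 -0.2 0 0 0" --pt "0.4 0 0 -0.2 0 0 0" --pt "0.7 0 0 -0.2 0 0 0" --pt "0.85 0 0 -0.2 0 0 0" --pt "0.85 0 0 -0.2 0 0 0"

```text
time: 5.5
tool_pos: [0.5972, -0.2792, 0.017]
tool_rot: [3.141, 0.0, 1.641]
contact_force: [-0.1, 0.3, -0.4]
opening: 0.0732
grip_force: 0.0
```

step_arm --pt "0.85 0 0 0 0 0 0" --pt "0.85 0 0 1 0 0 0" --pt "0.9 0 0 4 0 0 0" --pt "1 0 0 8 0 0 0" --pt "1 0 0 12 0 0 0"

```text
time: 5.92
tool_pos: [0.5965, -0.2787, 0.1379]
tool_rot: [-3.14, -0.001, 1.641]
contact_force: [1.0, -0.4, 0.4]
opening: 0.0902
grip_force: 0.0
```

step_arm --pt "1 -4 0 0.5 0 0 0" --pt "1 -8 -1 1 0 0 0" --pt "1 -12 -2 1.5 0 0 0" --pt "1 -16 -2.5 2 0 0 0" --pt "1 -19 -3 2.5 0 0 0"

```text
time: 6.33
tool_pos: [0.4044, -0.3089, 0.1628]
tool_rot: [-3.141, 0.0, 1.64]
contact_force: [0.5, -1.5, 0.4]
opening: 0.092
grip_force: 0.0
```

step_arm --pt "1 -4 0 0 0 0 0" --pt "1 -4.6 -0.2 0 0 0 0" --pt "1 -4.6 -0.2 0 0 0 0" --pt "1 -4.6 -0.2 0 0 0 0"

```text
time: 6.67
tool_pos: [0.3618, -0.3118, 0.1627]
tool_rot: [3.14, 0.002, 1.64]
contact_force: [-0.5, 0.0, 0.8]
opening: 0.0918
grip_force: 0.0
```

```bash
python3 look.py w3.png
```

```text
6.6667 [ 0.3618 -0.3118  0.1627] [3.14e+00 2.00e-03 1.64e+00] 0.025 [-0.54737586  0.00362617  0.77363169]
tip px (np.float64(277.03237922693904), np.float64(265.1837668232904))
```

View pics/w3.png

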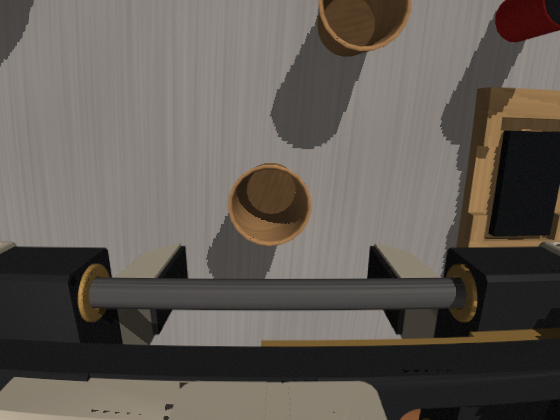

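The near cup's rim is centred at (269,204). The other cup's rim spans columns 319–410 with its bottom at row 49, so its centre is near (364,5). The slate sits inside the board's rim.

```bash
python3 - <<'E'
from h import *
import pickle;m=pickle.load(open('pics/m.pkl','rb'))
print(at(m,269.5,204,.065),at(m,228,204,.065),at(m,311,204,.065),at(m,364.5,5,.065))
E
```

```text
[ 0.35561736 -0.30531916  0.065     ] [ 0.32360714 -0.30753114  0.065     ] [ 0.38760181 -0.30309732  0.065     ] [ 0.41152105 -0.16000116  0.065     ]
```

step_arm --pt "1 -0.6 0.7 -3.5 0 0 0" --pt "1 -0.6 0.7 -7.5 0 0 0" --pt "1 -0.6 0.7 -11 0 0 0" --pt "1 -0.6 0.7 -13 0 0 0" --pt "1 -0.6 0.7 -13.4 0 0 0"

```text
time: 7.13
tool_pos: [0.355, -0.3022, 0.0243]
tool_rot: [-3.138, -0.005, 1.642]
contact_force: [-0.2, 0.0, 0.1]
opening: 0.0918
grip_force: 0.0
```

step_arm --pt "0.5 0 0 0 0 0 0" --pt "0.5 0 0 0 0 0 0" --pt "0.5 0 0 0 0 0 0" --pt "0.5 0 0 0 0 0 0" --pt "0.5 0 0 0 0 0 0" --grip_force 8

```text
time: 7.55
tool_pos: [0.3559, -0.3048, 0.0291]
tool_rot: [3.14, 0.002, 1.641]
contact_force: [0.0, -0.0, 2.6]
opening: 0.0655
grip_force: 8.0
```

step_arm --pt "0.5 0 0 0 0 0 0" --pt "0.5 0 0 0 0 0 0" --pt "0.5 0 0 0 0 0 0" --pt "0.5 0 0 0 0 0 0"

```text
time: 7.88
tool_pos: [0.3559, -0.3049, 0.0289]
tool_rot: [3.14, 0.002, 1.641]
contact_force: [0.4, 0.0, 8.1]
opening: 0.0659
grip_force: 8.0
```

step_arm --pt "0.5 0 0 0.5 0 0 0" --pt "0.5 0 0 1.5 0 0 0" --pt "0.5 0 0 3 0 0 0" --pt "0.5 0 0 3 0 0 0" --pt "0.5 0 0 3 0 0 0"

```text
time: 8.3
tool_pos: [0.3554, -0.3044, 0.0583]
tool_rot: [3.14, 0.001, 1.641]
contact_force: [-0.3, 0.5, -0.3]
opening: 0.0655
grip_force: 8.0
```

```bash
python3 - <<'E'
from h import *
im=read_camera('side'); m=camera_model('side');s=observe();u,v=map(int,proj(m,s['tool_pos']));print(u,v)
a=im[max(0,v-110):v+60,u-100:u+100];cv2.imwrite('pics/s4.png',cv2.resize(a,None,fx=3,fy=3,interpolation=2)[:,:,::-1])
E
```

```text
279 341
```

View pics/s4.png

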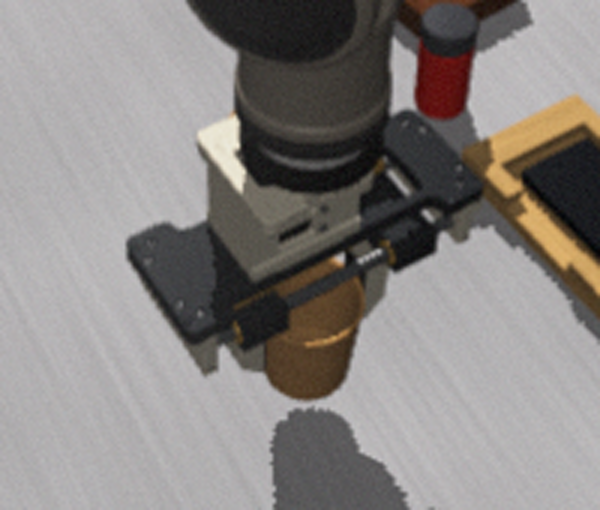

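The cup hangs upright in the fingers. I carry it high to above the −y bay.

step_arm --pt "0.5 0 0 2.5 0 0 0" --pt "0.5 1 1 6 0 0 0.02" --pt "0.5 3 3 9 0 0 0.04" --pt "0.5 5.5 5.5 10 0 0 0.07" --pt "0.5 8 8 10.5 0 0 0.09"

```text
time: 8.77
tool_pos: [0.4365, -0.224, 0.1645]
tool_rot: [3.139, 0.002, 1.73]
contact_force: [0.3, -0.6, -1.2]
opening: 0.0655
grip_force: 8.0
```

step_arm --pt "0.5 2.5 2.5 0 0 0 0" --pt "0.5 5 5 0 0 0 0" --pt "0.5 7.5 7.5 0 0 0 0" --pt "0.5 10 10 0 0 0 0" --pt "0.5 12.5 12.5 0 0 0 0"

```text
time: 9.18
tool_pos: [0.5608, -0.0975, 0.1616]
tool_rot: [-3.14, -0.001, 1.731]
contact_force: [0.2, -1.1, 0.1]
opening: 0.0652
grip_force: 8.0
```

step_arm --pt "0.5 2.5 2.5 0 0 0 0" --pt "0.5 4.9 4.5 0 0 0 0" --pt "0.5 6.9 6 0 0 0 0" --pt "0.5 6.9 6 0 0 0 0" --pt "0.5 6.9 6 0 0 0 0"

```text
time: 9.6
tool_pos: [0.629, -0.0381, 0.1609]
tool_rot: [-3.139, -0.001, 1.733]
contact_force: [-0.4, -0.8, 0.7]
opening: 0.0656
grip_force: 8.0
```

```bash
python3 look.py w5.png
```

```text
9.6 [ 0.629  -0.0381  0.1609] [-3.139e+00 -1.000e-03  1.733e+00] 0.036 [-0.40627176 -0.75123503  0.73133687]
tip px (np.float64(276.9238669541309), np.float64(265.17377213507007))
```

View pics/w5.png

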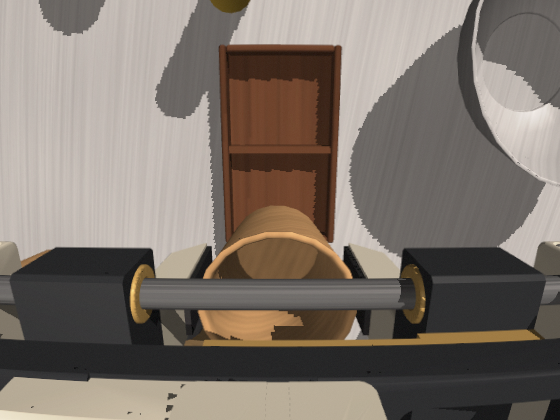

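The caddy's far rim corners are at (219,47) and (341,46), and the partition runs along row 149. The cup is centred between the fingers.

```bash
python3 - <<'E'
from h import *
import pickle;m=pickle.load(open('pics/m.pkl','rb'))
A,B=at(m,219,47,.025)[:2],at(m,341,46,.025)[:2];d=B-A;L=np.linalg.norm(d);d/=L;n=np.array([d[1],-d[0]])
print(L,np.degrees(np.arctan2(d[1],d[0])));c=(A+B)/2+n*.085;print(c,c+n*.041,c-n*.041)
print(at(m,280,149,.022))
E
```

```text
0.0980535606616391 9.793331787561106
[0.62472148 0.0048083 ] [ 0.63169537 -0.03559424] [0.6177476  0.04521083]
[0.62382442 0.00717542 0.022     ]
```

step_arm --pt "0.5 0.2 0.3 -3.5 0 0 0" --pt "0.5 0.2 0.3 -7 0 0 0" --pt "0.5 0.2 0.3 -10 0 0 0" --pt "0.5 0.2 0.3 -11.4 0 0 0" --pt "0.5 0.2 0.3 -11.8 0 0 0"

```text
time: 10.07
tool_pos: [0.6279, -0.037, 0.0412]
tool_rot: [-3.135, -0.002, 1.729]
contact_force: [0.3, -0.8, 0.2]
opening: 0.0656
grip_force: 8.0
```

step_arm --pt "0.5 0 0 -0.2 0 0 0" --pt "0.5 0 0 -0.4 0 0 0" --pt "0.5 0 0 -0.6 0 0 0" --pt "0.5 0 0 -0.6 0 0 0" --pt "0.5 0 0 -0.6 0 0 0"

```text
time: 10.48
tool_pos: [0.6317, -0.0363, 0.0399]
tool_rot: [3.14, 0.001, 1.731]
contact_force: [-0.4, 0.1, -0.3]
opening: 0.0659
grip_force: 8.0
```

step_arm --pt "0.5 0 0 -0.2 0 0 0" --pt "0.5 0 0 -0.4 0 0 0" --pt "0.5 0 0 -0.4 0 0 0" --pt "0.8 0 0 -0.4 0 0 0" --pt "1 0 0 -0.4 0 0 0"

```text
time: 10.9
tool_pos: [0.6312, -0.0361, 0.0348]
tool_rot: [3.142, 0.0, 1.731]
contact_force: [0.1, 0.2, -0.3]
opening: 0.0747
grip_force: 0.0
```

step_arm --pt "1 0 0 0 0 0 0" --pt "1 0 0 0 0 0 0" --pt "1 0 0 1 0 0 0" --pt "1 0 0 4 0 0 0" --pt "1 0 0 8 0 0 0"

```text
time: 11.32
tool_pos: [0.6291, -0.0358, 0.1131]
tool_rot: [-3.135, -0.002, 1.731]
contact_force: [0.7, 0.3, -0.2]
opening: 0.0914
grip_force: 0.0
```

step_arm --pt "1 0 0 4 0 0 0" --pt "1 -3 -1 4 0 0 0" --pt "1 -6.5 -3 4 0 0 0" --pt "1 -10 -5 4 0 0 0" --pt "1 -13 -7 4 0 0 0"

```text
time: 11.73
tool_pos: [0.4992, -0.1063, 0.1557]
tool_rot: [3.141, 0.0, 1.732]
contact_force: [0.8, -0.3, -0.1]
opening: 0.0916
grip_force: 0.0
```

step_arm --pt "1 -3 -2 0 0 0 0" --pt "1 -6 -4 0 0 0 0" --pt "1 -9 -5.5 0 0 0 0" --pt "1 -9 -5.5 0 0 0 0" --pt "1 -9 -5.5 0 0 0 0"

```text
time: 12.15
tool_pos: [0.4105, -0.1619, 0.1558]
tool_rot: [3.14, 0.001, 1.728]
contact_force: [-0.4, -0.5, 0.0]
opening: 0.0919
grip_force: 0.0
```

step_arm --pt "1 0.2 0.2 -3.5 0 0 0" --pt "1 0.2 0.2 -7.5 0 0 0" --pt "1 0.2 0.2 -10.5 0 0 0" --pt "1 0.2 0.2 -12.2 0 0 0" --pt "1 0.2 0.2 -12.7 0 0 0"

```text
time: 12.57
tool_pos: [0.4128, -0.1579, 0.0254]
tool_rot: [-3.139, -0.003, 1.732]
contact_force: [-0.7, 0.6, 0.4]
opening: 0.0916
grip_force: 0.0
```

step_arm --pt "1 0 0 0 0 0 0" --pt "0.5 0 0 0 0 0 0" --pt "0.5 0 0 0 0 0 0" --pt "0.5 0 0 0 0 0 0" --pt "0.5 0 0 0 0 0 0"

```text
time: 12.98
tool_pos: [0.4139, -0.1595, 0.0289]
tool_rot: [3.14, 0.002, 1.731]
contact_force: [-0.4, 0.1, 0.6]
opening: 0.0699
grip_force: 0.1
```

step_arm --pt "0.5 0 0 0 0 0 0" --pt "0.5 0 0 0 0 0 0" --pt "0.5 0 0 0.5 0 0 0" --pt "0.5 0 0 1.5 0 0 0" --pt "0.5 0 0 2 0 0 0"

```text
time: 13.4
tool_pos: [0.4133, -0.1592, 0.0487]
tool_rot: [3.141, 0.0, 1.731]
contact_force: [0.4, -0.0, 0.8]
opening: 0.0654
grip_force: 8.0
```

step_arm --pt "0.5 0 0 3 0 0 0" --pt "0.5 0 0 6.5 0 0 0" --pt "0.5 1 1 10 0 0 0" --pt "0.5 3 3 11.4 0 0 0" --pt "0.5 5.4 5.5 11.4 0 0 0"

```text
time: 13.82
tool_pos: [0.4693, -0.1052, 0.1662]
tool_rot: [3.135, 0.005, 1.728]
contact_force: [1.6, -1.1, -1.6]
opening: 0.0652
grip_force: 8.0
```

step_arm --pt "0.5 2.5 2.5 0 0 0 0" --pt "0.5 5 5 0 0 0 0" --pt "0.5 7.5 7.5 0 0 0 0" --pt "0.5 10 10 0 0 0 0" --pt "0.5 12.5 12.5 0 0 0 0"

```text
time: 14.23
tool_pos: [0.593, 0.0224, 0.1619]
tool_rot: [-3.141, -0.0, 1.731]
contact_force: [0.4, -0.4, 0.7]
opening: 0.0649
grip_force: 8.0
```

step_arm --pt "0.5 2.5 2.5 0 0 0 0" --pt "0.5 2.5 2.5 0 0 0 0" --pt "0.5 2.5 2.5 0 0 0 0" --pt "0.5 2.5 2.5 0 0 0 0"

```text
time: 14.57
tool_pos: [0.6165, 0.0458, 0.1614]
tool_rot: [-3.14, 0.0, 1.731]
contact_force: [0.7, -0.3, -0.9]
opening: 0.0655
grip_force: 8.0
```

```bash
python3 - <<'E'
from h import *
im=read_camera('side'); a=im[130:340,200:440];cv2.imwrite('pics/s6.png',cv2.resize(a,None,fx=2.8,fy=2.8,interpolation=2)[:,:,::-1])
E
```

```text
(no output)
```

View pics/s6.png

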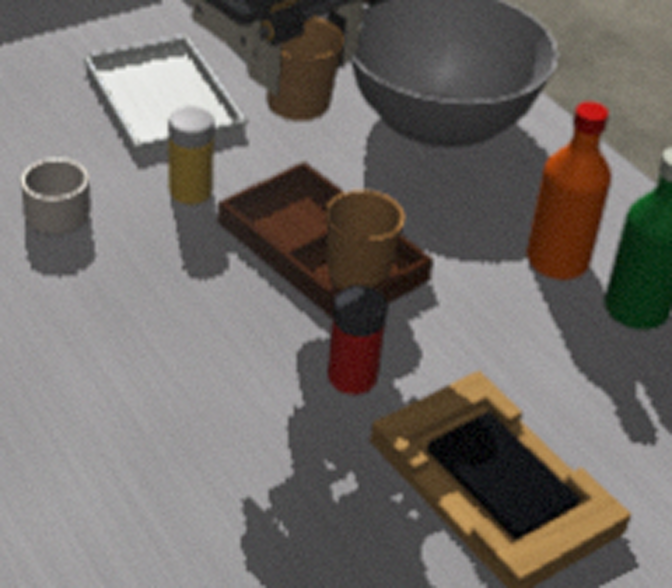

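The first cup stands upright in its bay, and the slate lies flat in the recess. The shakers have not moved. I lower the second cup.

step_arm --pt "0.5 0 0 -3.5 0 0 0" --pt "0.5 0 0 -7 0 0 0" --pt "0.5 0 0 -10 0 0 0" --pt "0.5 0 0 -11.6 0 0 0" --pt "0.5 0 0 -12 0 0 0"

```text
time: 15.03
tool_pos: [0.6143, 0.0447, 0.0387]
tool_rot: [-3.135, -0.001, 1.729]
contact_force: [0.3, 0.0, -0.6]
opening: 0.0654
grip_force: 8.0
```

step_arm --pt "0.5 0 0 -0.2 0 0 0" --pt "0.5 0 0 -0.4 0 0 0" --pt "0.5 0 0 -0.5 0 0 0" --pt "0.5 0 0 -0.5 0 0 0" --pt "0.5 0 0 -0.5 0 0 0"

```text
time: 15.45
tool_pos: [0.6178, 0.0458, 0.038]
tool_rot: [3.14, 0.0, 1.731]
contact_force: [-0.6, -0.3, -0.7]
opening: 0.0652
grip_force: 8.0
```

step_arm --pt "0.5 0 0 -0.2 0 0 0" --pt "0.5 0 0 -0.2 0 0 0" --pt "0.8 0 0 -0.2 0 0 0" --pt "1 0 0 -0.2 0 0 0" --pt "1 0 0 -0.2 0 0 0"

```text
time: 15.87
tool_pos: [0.6173, 0.0459, 0.0349]
tool_rot: [3.141, 0.0, 1.731]
contact_force: [-1.0, -0.6, -1.3]
opening: 0.0807
grip_force: 0.0
```

step_arm --pt "1 0 0 0 0 0 0" --pt "1 0 0 1 0 0 0" --pt "1 0 0 4.5 0 0 0" --pt "1 0 0 8.5 0 0 0" --pt "1 0 0 12 0 0 0"

```text
time: 16.28
tool_pos: [0.6172, 0.0459, 0.1574]
tool_rot: [3.141, 0.0, 1.731]
contact_force: [1.0, 0.8, 0.1]
opening: 0.0917
grip_force: 0.0
```

step_arm --pt "1 -3.3 1.5 0 0 0 -0.1" --pt "1 -6.8 3.5 0 0 0 -0.2" --pt "1 -10.3 5.5 0 0 0 -0.26" --pt "1 -13.7 7.5 0 0 0 -0.26" --pt "1 -17 9 0 0 0 -0.26"

```text
time: 16.7
tool_pos: [0.4454, 0.1369, 0.1557]
tool_rot: [3.141, -0.001, 1.47]
contact_force: [0.8, 0.6, -0.6]
opening: 0.0916
grip_force: 0.0
```

step_arm --pt "1 -1 0.5 0 0 0 0" --pt "1 -1 0.5 0 0 0 0" --pt "1 -1 0.5 0 0 0 0" --pt "1 -1 0.5 0 0 0 0"

```text
time: 17.03
tool_pos: [0.4388, 0.1406, 0.1554]
tool_rot: [3.139, -0.0, 1.47]
contact_force: [0.2, -0.3, 0.5]
opening: 0.0924
grip_force: 0.0
```

```bash
python3 look.py w7.png
```

```text
17.0333 [0.4388 0.1406 0.1554] [ 3.139 -0.     1.47 ] 0.013 [ 0.22833974 -0.34102024  0.51176127]
tip px (np.float64(277.25233254218995), np.float64(265.21017159767786))
```

View pics/w7.png

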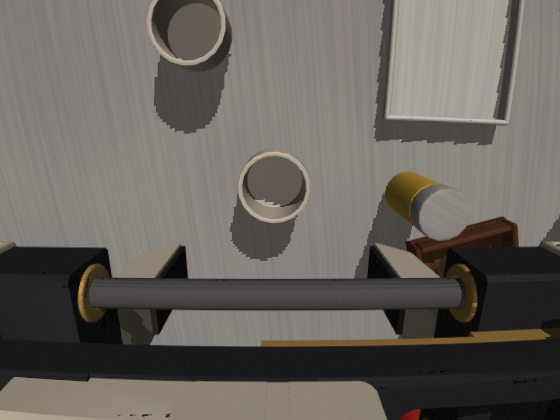

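The near ramekin's rim is centred at (274,187) and the far one's at (187,27). The pan's near rim corners are at (387,121) and (508,122), and salt is at the right, clear of the fingers.

```bash
python3 - <<'E'
from h import *
import pickle;m=pickle.load(open('pics/m.pkl','rb'))
print(at(m,274,187,.042),at(m,239,187,.042),at(m,310,187,.042),at(m,187,27,.042))
A,B=at(m,387,121,.015)[:2],at(m,508,122,.015)[:2];d=B-A;L=np.linalg.norm(d);d/=L;n=np.array([-d[1],d[0]])
c=(A+B)/2+n*.08;print(L,np.degrees(np.arctan2(d[1],d[0])),c,c-n*.04,c+n*.04)
print(at(m,441,210,.082))
E
```

```text
[0.43819739 0.15798066 0.042     ] [0.41001029 0.16082375 0.042     ] [0.46719587 0.15508812 0.042     ] [0.38661992 0.2841243  0.042     ]
0.10977378731663676 -4.93188749864388 [0.60120277 0.27547131] [0.59776392 0.23561941] [0.60464163 0.31532322]
[0.55644997 0.13762104 0.082     ]
```

step_arm --pt "1 0 1.6 -3.5 0 0 0" --pt "1 0 1.6 -7.5 0 0 0" --pt "1 0 1.6 -11 0 0 0" --pt "1 0 1.6 -13.2 0 0 0" --pt "1 0 1.6 -13.6 0 0 0"

```text
time: 17.5
tool_pos: [0.4357, 0.1558, 0.015]
tool_rot: [-3.135, 0.002, 1.47]
contact_force: [-1.0, -0.4, -0.7]
opening: 0.0919
grip_force: 0.0
```

step_arm --pt "1 0 0 0 0 0 0" --pt "0.5 0 0 0 0 0 0" --pt "0.5 0 0 0 0 0 0" --pt "0.5 0 0 0 0 0 0" --pt "0.5 0 0 0 0 0 0" --grip_force 20

```text
time: 17.92
tool_pos: [0.4381, 0.157, 0.0201]
tool_rot: [3.139, -0.001, 1.471]
contact_force: [-0.0, -0.9, -0.3]
opening: 0.0698
grip_force: 0.0
```

step_arm --pt "0.5 0 0 0 0 0 0" --pt "0.5 0 0 0 0 0 0" --pt "0.5 0 0 0 0 0 0" --pt "0.5 0 0 0 0 0 0" --pt "0.5 0 0 0 0 0 0"

```text
time: 18.33
tool_pos: [0.4376, 0.157, 0.0195]
tool_rot: [3.14, -0.0, 1.471]
contact_force: [-0.1, 0.4, 6.3]
opening: 0.059
grip_force: 20.0
```

step_arm --pt "0.5 0 0 1 0 0 0" --pt "0.5 0 0 4 0 0 0" --pt "0.5 0 0 8 0 0 0" --pt "0.5 0.5 1.5 11 0 0 0" --pt "0.5 2.5 3.5 12 0 0 0"

```text
time: 18.75
tool_pos: [0.4621, 0.1919, 0.1433]
tool_rot: [3.138, -0.001, 1.47]
contact_force: [1.2, 0.7, -0.9]
opening: 0.0589
grip_force: 20.0
```

step_arm --pt "0.5 3 1.5 0 0 0 0" --pt "0.5 6.5 3 0 0 0 0" --pt "0.5 10 4 0 0 0 0" --pt "0.5 12.7 4 0 0 0 0" --pt "0.5 13.5 4 0 0 0 0"

```text
time: 19.17
tool_pos: [0.6003, 0.2321, 0.1381]
tool_rot: [3.14, -0.0, 1.471]
contact_force: [-1.4, -1.1, -0.3]
opening: 0.0588
grip_force: 20.0
```

step_arm --pt "0.5 0 0 0 0 0 0" --pt "0.5 0 0 0 0 0 0" --pt "0.5 0 0 0 0 0 0"

```text
time: 19.42
tool_pos: [0.5957, 0.2317, 0.1386]
tool_rot: [-3.14, 0.001, 1.471]
contact_force: [-0.5, 0.1, -1.2]
opening: 0.0587
grip_force: 20.0
```

```bash
python3 look.py w8.png
```

```text
19.4167 [0.5957 0.2317 0.1386] [-3.140e+00  1.000e-03  1.471e+00] 0.01 [-0.47731718  0.07433217 -1.19978354]
tip px (np.float64(277.21132929658097), np.float64(265.187075268844))
```

View pics/w8.png

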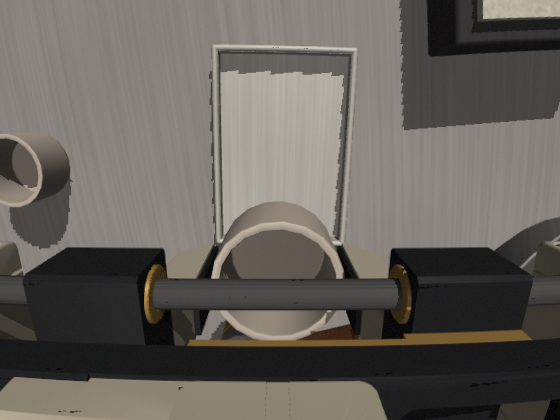

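The pan's far rim corners are at (214,47) and (356,49), and its near rim is at row 242. The ramekin is held square, and the other ramekin is at the left, (15,170).

```bash
python3 - <<'E'
from h import *
import pickle;m=pickle.load(open('pics/m.pkl','rb'))
A,B=at(m,214,47,.015)[:2],at(m,356,49,.015)[:2];d=B-A;L=np.linalg.norm(d);d/=L;n=np.array([-d[1],d[0]])
c=(A+B)/2-n*.08;print(L,np.degrees(np.arctan2(d[1],d[0])),c,c-n*.04,c+n*.04)
print(at(m,217,242,.015),at(m,343,242,.015),at(m,4,170,.042))
E
```

```text
0.10944827239174479 -6.35919816602973 [0.60491376 0.27554556] [0.60048331 0.23579167] [0.60934421 0.31529944]
[0.53937849 0.20310485 0.015     ] [0.64966996 0.19221064 0.015     ] [0.38372131 0.28815405 0.042     ]
```

step_arm --pt "0.5 0.4 0.4 -3.5 0 0 0" --pt "0.5 0.4 0.4 -7 0 0 0" --pt "0.5 0.4 0.4 -9.5 0 0 0" --pt "0.5 0.4 0.4 -10.6 0 0 0" --pt "0.5 0.4 0.4 -11 0 0 0"

```text
time: 19.88
tool_pos: [0.5993, 0.2356, 0.0271]
tool_rot: [-3.138, 0.001, 1.471]
contact_force: [0.4, -0.8, -0.8]
opening: 0.0588
grip_force: 20.0
```

step_arm --pt "0.5 0 0 -0.2 0 0 0" --pt "0.5 0 0 -0.3 0 0 0" --pt "0.5 0 0 -0.4 0 0 0" --pt "0.5 0 0 -0.4 0 0 0" --pt "0.5 0 0 -0.4 0 0 0"

```text
time: 20.3
tool_pos: [0.6018, 0.2361, 0.026]
tool_rot: [3.14, -0.001, 1.471]
contact_force: [-0.0, 0.4, -0.4]
opening: 0.0588
grip_force: 20.0
```

step_arm --pt "0.5 0 0 -0.2 0 0 0" --pt "0.5 0 0 -0.3 0 0 0" --pt "0.5 0 0 -0.3 0 0 0" --pt "0.8 0 0 -0.3 0 0 0" --pt "0.8 0 0 -0.3 0 0 0"

```text
time: 20.72
tool_pos: [0.6013, 0.2359, 0.0219]
tool_rot: [3.141, -0.0, 1.471]
contact_force: [-0.3, -0.2, -0.7]
opening: 0.0681
grip_force: 0.0
```

step_arm --pt "0.8 0 0 0 0 0 0" --pt "0.8 0 0 1 0 0 0" --pt "1 0 0 4.5 0 0 0" --pt "1 0 0 8.5 0 0 0" --pt "1 0 0 12 0 0 0"

```text
time: 21.13
tool_pos: [0.6011, 0.2359, 0.1441]
tool_rot: [3.141, -0.0, 1.471]
contact_force: [1.5, 0.6, 0.3]
opening: 0.0889
grip_force: 0.0
```

step_arm --pt "1 -4 0.5 1 0 0 0" --pt "1 -8 1.5 1 0 0 0" --pt "1 -12 2.5 1 0 0 0" --pt "1 -16 3 1 0 0 0" --pt "1 -20 3.5 1 0 0 0"

```text
time: 21.55
tool_pos: [0.3993, 0.271, 0.1525]
tool_rot: [3.141, -0.001, 1.471]
contact_force: [-0.8, -0.6, 0.8]
opening: 0.0917
grip_force: 0.0
```

step_arm --pt "1 -1.5 0.3 0 0 0 0" --pt "1 -1.5 0.3 0 0 0 0" --pt "1 -1.5 0.3 0 0 0 0" --pt "1 -1.5 0.3 0 0 0 0"

```text
time: 21.88
tool_pos: [0.3877, 0.2741, 0.1525]
tool_rot: [3.139, -0.001, 1.471]
contact_force: [0.3, 0.2, -0.2]
opening: 0.092
grip_force: 0.0
```

```bash
python3 look.py w9.png
```

```text
21.8833 [0.3877 0.2741 0.1525] [ 3.139e+00 -1.000e-03  1.471e+00] 0.018 [ 0.31367184  0.23577671 -0.24434588]
tip px (np.float64(277.26122652125105), np.float64(265.2137473619399))
```

View pics/w9.png

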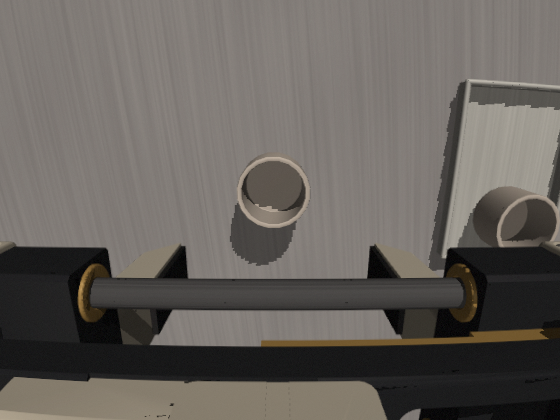

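The ramekin's rim is centred at (273,191), about 1.5 cm ahead of the tip. The first ramekin stands in the pan.

step_arm --pt "1 -0.1 1.4 -3.5 0 0 0" --pt "1 -0.1 1.4 -7.5 0 0 0" --pt "1 -0.1 1.4 -11 0 0 0" --pt "1 -0.1 1.4 -12.9 0 0 0" --pt "1 -0.1 1.4 -13.3 0 0 0"

```text
time: 22.35
tool_pos: [0.3843, 0.2864, 0.0151]
tool_rot: [-3.136, 0.004, 1.47]
contact_force: [-0.8, -1.3, 0.7]
opening: 0.0923
grip_force: 0.0
```

step_arm --pt "1 0 0 0 0 0 0" --pt "0.5 0 0 0 0 0 0" --pt "0.5 0 0 0 0 0 0" --pt "0.5 0 0 0 0 0 0" --pt "0.5 0 0 0 0 0 0"

```text
time: 22.77
tool_pos: [0.386, 0.2883, 0.02]
tool_rot: [3.139, -0.001, 1.471]
contact_force: [-0.2, -0.3, -0.8]
opening: 0.0698
grip_force: 0.0
```

step_arm --pt "0.5 0 0 0 0 0 0" --pt "0.5 0 0 0 0 0 0" --pt "0.5 0 0 0 0 0 0" --pt "0.5 0 0 0 0 0 0" --pt "0.5 0 0 0 0 0 0"

```text
time: 23.18
tool_pos: [0.3856, 0.2881, 0.0196]
tool_rot: [3.14, -0.001, 1.471]
contact_force: [-0.0, -0.6, 6.4]
opening: 0.0594
grip_force: 20.0
```

step_arm --pt "0.5 0 0 1 0 0 0" --pt "0.5 0 0 4 0 0 0" --pt "0.5 0 0 8 0 0 0" --pt "0.5 1 1 11 0 0 0" --pt "0.5 4 2.8 12 0 0 0"

```text
time: 23.6
tool_pos: [0.4241, 0.3161, 0.1442]
tool_rot: [3.139, -0.002, 1.471]
contact_force: [0.8, 1.3, -0.3]
opening: 0.0594
grip_force: 20.0
```

step_arm --pt "0.5 4 0 0 0 0 0" --pt "0.5 8 0 0 0 0 0" --pt "0.5 12 0 0 0 0 0" --pt "0.5 15.5 0 0 0 0 0" --pt "0.5 18.2 0 0 0 0 0"

```text
time: 24.02
tool_pos: [0.6095, 0.3153, 0.1391]
tool_rot: [3.141, 0.0, 1.47]
contact_force: [-0.5, -0.2, -0.9]
opening: 0.0596
grip_force: 20.0
```

step_arm --pt "0.5 0 0 -3 0 0 0" --pt "0.5 0 0 -6 0 0 0" --pt "0.5 0 0 -8 0 0 0" --pt "0.5 0 0 -8 0 0 0" --pt "0.5 0 0 -8 0 0 0"

```text
time: 24.43
tool_pos: [0.6065, 0.3156, 0.0582]
tool_rot: [-3.139, 0.001, 1.471]
contact_force: [-0.6, 0.0, 0.1]
opening: 0.0597
grip_force: 20.0
```

Position is good: distance to the first ramekin is 80 mm. Lower from 0.058 to about 0.023, release and retreat.

step_arm --pt "0.5 0.1 0 -1.5 0 0 0" --pt "0.5 0.1 0 -2.7 0 0 0" --pt "0.5 0.1 0 -3.1 0 0 0" --pt "0.5 0.1 0 -3.3 0 0 0" --pt "0.5 0.1 0 -3.3 0 0 0"

```text
time: 24.85
tool_pos: [0.6082, 0.316, 0.0262]
tool_rot: [3.141, -0.0, 1.471]
contact_force: [0.2, 0.3, -0.7]
opening: 0.0597
grip_force: 20.0
```

step_arm --pt "0.5 0 0 -0.1 0 0 0" --pt "0.5 0 0 -0.2 0 0 0" --pt "0.5 0 0 -0.2 0 0 0" --pt "0.8 0 0 -0.2 0 0 0" --pt "0.8 0 0 -0.2 0 0 0"

```text
time: 25.27
tool_pos: [0.6084, 0.316, 0.0242]
tool_rot: [3.141, -0.0, 1.471]
contact_force: [0.6, -0.6, 0.6]
opening: 0.0689
grip_force: 0.0
```

step_arm --pt "0.8 0 0 0 0 0 0" --pt "0.8 0 0 1 0 0 0" --pt "1 0 0 4.5 0 0 0" --pt "1 0 0 8.5 0 0 0" --pt "1 0 0 12 0 0 0"

```text
time: 25.68
tool_pos: [0.6082, 0.3159, 0.1465]
tool_rot: [3.141, -0.0, 1.471]
contact_force: [0.6, 0.5, -0.8]
opening: 0.0886
grip_force: 0.0
```

step_arm --pt "1 -4 1 1 0 0 0" --pt "1 -8 2 2 0 0 0" --pt "1 -12 3 3 0 0 0" --pt "1 -16 4 4 0 0 0" --pt "1 -19 5 5 0 0 0"

```text
time: 26.1
tool_pos: [0.4156, 0.3658, 0.1952]
tool_rot: [3.142, -0.0, 1.471]
contact_force: [0.3, 0.4, 0.4]
opening: 0.0917
grip_force: 0.0
```

step_arm --pt "1 -1 0 0 0 0 0" --pt "1 -1 0 0 0 0 0" --pt "1 -1 0 0 0 0 0" --pt "1 -1 0 0 0 0 0" --pt "1 -1 0 0 0 0 0"

```text
time: 26.52
tool_pos: [0.4096, 0.3653, 0.1932]
tool_rot: [-3.141, 0.001, 1.469]
contact_force: [0.4, -0.4, 0.1]
opening: 0.0914
grip_force: 0.0
```

```bash
python3 - <<'E'
from h import *
im=read_camera('side'); a=im[130:340,200:440];cv2.imwrite('pics/s10.png',cv2.resize(a,None,fx=2.8,fy=2.8,interpolation=2)[:,:,::-1])
E
```

```text
(no output)
```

View pics/s10.png

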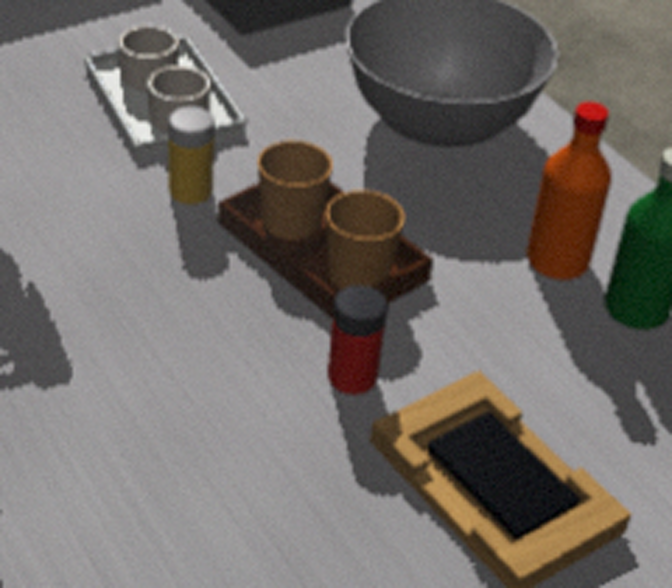

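The cups are upright in separate bays, the ramekins stand in the pan, and the shakers are in place. I'll check the slate numerically from its corners at (492,413), (585,497), (517,535) and (430,457) in the crop.

```bash
python3 - <<'E'
from h import *
m=camera_model('side');B=np.array([.597,-.279]);t=np.radians(4.3);R=np.array([[np.cos(t),np.sin(t)],[-np.sin(t),np.cos(t)]])
for x,y in[(492,413),(585,497),(517,535),(430,457)]: print('slate',(R@(at(m,200+x/2.8,130+y/2.8,.022)[:2]-B)*1000).round(0))
for x,y in[(480,373),(630,515),(518,570),(373,423)]: print('board',(R@(at(m,200+x/2.8,130+y/2.8,.022)[:2]-B)*1000).round(0))
E
```

```text
slate [32. 43.]
slate [ 35. -55.]
slate [-30. -54.]
slate [-36.  34.]
board [52. 80.]
board [ 50. -84.]
board [-49. -77.]
board [-51.  82.]
```

The slate reads about 5 mm off centre along y and lies inside the recess, within the 12 mm limit.

```bash
python3 -c "
from cell import *
print(hand_in())"
```

```text
the job is handed in; nothing more can be done
None
```

I handed the job in at about 26.6 s: both cups are in the caddy, one per bay, both ramekins in the pan, the slate in the board's recess (about 5 mm off centre by my reading) and the shakers where they stood, but the hand-in gave no verdict.

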